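# Set up the tool rest on the lathe

## Robot

A 6-joint arm with a two-finger parallel gripper is mounted at the origin on the work surface. World frame = base frame: x ahead of the robot, y to its left, z up, the work surface at z = 0. Lengths are in mm, angles in rad, forces in N, time in s.
With the tool pointing down it reaches from about 350 to 800 mm from the base axis. Payload 7.3 kg.
Tool frame: the origin (TCP) lies midway between the tips of the shut fingers; the grasp point (between the pads) lies 19 mm behind it; z points along the fingers, y is the line along which they close (so a half turn about z gives the same grasp; the last joint's range is limited). The gripper opens to 85 mm and grips with 20 to 120 N. Pads are 22 mm wide; open, the fingers measure 114 mm over their backs; the gripper's body (76 mm by 85 mm) begins 54 mm behind the grasp point. The pads swing forward as they close: fully open they stand 13 mm farther back than shut.
Start: joints at [1.013, 0.342, 1.524, -0, 1.275, -0.146], TCP at [210.124, 481.137, 231.322] pointing down, gripper open.
Joint ranges: [-2.53, 2.53], [-0.77, 2.02], [0.04, 2.7], [-1, 4.14], [0.28, 2.66], [-3.11, 3.11]. Speed limits (rad/s): [2.57, 2.57, 3.14, 3.14, 3.14, 3.14].

## Interface

Orientations are given as a unit quaternion [x, y, z, w].
In Python, from rig import r gives the robot as it stands. The module is installed in compiled form; this text tells all that it offers.
- The arm moves only by the tool carry_out, never from a script. Its argument "commands" is a list of rows, each a list of 4 numbers: the shift along the tool's x, y, z in mm, then the turn about the tool's z in degrees. A call has 1 to 10 rows; each row is the pose to reach, as a shift and turn from the pose commanded when the call began, along the tool's axes at that moment; what a row does not reach only later rows make up. A row lasts 1/12 s, in which the tool goes at most 41.7 mm and 7.16 degrees, less where a joint would pass 70% of its speed; a pose out of reach is approached as far as the arm can. A call with a gripper value outside its range is refused whole. "claw" is the opening, from 0 (shut) to 1 (fully open), set as the call begins (left out, the last holds). The fingers move at their own pace and stop on an object; the grip force is fixed at half the most. Time passes only in rows, so rows that repeat a pose let the fingers close. It gives the time, the measured TCP pose, the force, the opening and the grip force at its end, in the units of the state.
- r.get_state(): the state, without advancing time (a new reading comes with each control period).
- r.read_camera(name): name is "side" or "top" or "wrist"; returns a dict with "pixels" (384x512x3 uint8, red, green, blue), "intrinsics" (3x3 intrinsics, pixels), "pose" (4x4, takes a point from camera to world coordinates). Camera axes: x right, y up, looking along -z (the intrinsics and any distortion apply to the point x, -y, -z); pixel columns grow to the right and rows downward; lengths in mm; the calibration is good to about 2 mm. A picture is of the moment at which its call begins. There is no depth.
- r.sign_off(): hands the job in; it is judged then, once.
The state is a dict: "clock": time; "q": joint angles; "joint_vel": joint speeds; "tau": joint torques, N m; "eef_pos": TCP position; "tcp_rot": TCP orientation; "force": force on the tool from outside, world axes, zero at the start; "ft_torque": the same for the moment, N m; "finger_gap": finger opening in mm; "gripper_force": force on a finger pad.
Only numpy, scipy, OpenCV 4.12 (cv2) and the standard library are available. Lean on these libraries where they do the work, as an engineer would, in place of code of your own. Each camera call takes 0.05 s, during which the arm holds its last target. There are 200 camera calls.

## Task

Set up the lathe's tool-rest holder: slide the post of the tool rest down into the holder's socket, past its side spring plunger, until the collar is fully home, with the rest's bar roughly parallel to the lathe bed. Also put the flange nut on the holder's upright stud - unless it happens to drop straight into the thread, it starts only if you back it off, turning it counter-clockwise, until it drops in - and run it clockwise all the way down against the holder. Leave the round wood blank and the wax jar in front of the bed where they are.

Things in the scene. Friction and masses are not known exactly. Their poses are not given: they have to be found in the camera images.
- nut_mid (a point): centre of the loose steel flange nut, half-way up (16 mm above its underside). It stands upright, 32 mm high: a round flange, 56 mm across and 5 mm high, below a hexagon 44 mm across flats and 27 mm high; bore 32 mm. Own z is the bore axis (up); own x is square to one flat (flats every 60 degrees). About 0.2 kg.
- nut_foot (a point): centre of the nut's underside. Inside the bore, 8 mm above it, three round thread teeth, 120 degrees apart, reach in to a circle of 24 mm. A grip only about 1 mm wider than the flats (3 mm is too loose) turns the hexagon like a spanner and leaves the nut free to sink by its weight.
- stud_seat (a point): on the stud's axis, at the flat face of the holder's plate (dark casting on the lathe bed, 62 mm wide, 20 mm thick) on which the nut's flange comes to rest. The stud is fixed and upright. Own z up; own x runs along the holder from its socket to the stud: the socket lies at x = -135 mm.
- thread_top (a point): on the stud's axis, 21.5 mm above the face, at the flat top of the thread crests. Coarse right-hand three-start thread, 30 mm across, 25 mm lead. A nut set down at random lies with its teeth on the crests (underside 15.5 mm above the face) or on the blunt thread starts, 3 mm higher; clockwise it only jams there. Now and then it drops in at once.
- stud_tip (a point): tip of the stud's smooth nose, 38.5 mm above the face; 13 mm across at the tip, tapering in 7 mm to 22 mm. Turned counter-clockwise (at most 115 degrees) the nut drops 6 to 8 mm into the thread and soon stops against a wall; from there clockwise by about 125 to 135 degrees it runs down to the face, sinking 7 mm per 100 degrees once under the crests.
- rest_grip (a point): centre of the bar of the T-shaped dark steel tool rest: bar 150 mm long (own x), 14 mm thick (own y), 34 mm high; can be gripped across its thickness. Below its middle, along own -z, come a round collar (32 mm across, 8 mm high, underside 25 mm below this point) and the post. About 0.45 kg.
- post_foot (a point): centre of the foot of the tool rest's post, 83 mm below the bar's centre. Post 20 mm across and 58 mm long below the collar, the last 6 mm tapered to 12 mm. At the start it stands upright and loose in the 25 mm hole, 40 mm deep, of a fixed wooden block (75 x 75 mm, 45 mm high).
- socket (a point): centre of the mouth of the holder's socket, at the top of its square 50 mm boss, 20 mm above the plate's face; vertical bore of 22 mm, right through (64 mm), with a 3 mm chamfer. When the tool rest is fully home its collar lies on this face.
- plunger_tip (a point): where the ball-ended spring plunger stands 3 mm into the bore, 28 mm below the mouth, on the boss's own +y side (brass knob outside). It gives way sideways with 3 to 6 N; the post's tapered foot must be pushed past it, with some 5 to 15 N downward.
- bed_mid (a point): a point between the two flat steel ways of the lathe bed, at their top, 45 mm above the bench. Own y axis runs along the bed.
- blank: round wood blank, 90 mm across and 60 mm high, on the bench at the right; origin at the centre of its underside
- wax: wax jar, 60 mm across and 50 mm high, on the bench at the left; origin at the centre of its underside
Not all that is in view belongs to the job. What is shaped like the part that bears rest_grip but pink or purple is not meant. There is more than one size of the part that bears nut_mid; the job needs the smaller.

How it is judged:
By the outcome, as a careful person would: the job done as asked, in the order asked, and still so for the second after the job is handed in, with the robot touching nothing.
It also fails if it takes over 72 s, if anything falls off the work surface, if the arm or the gripper's body presses on something with over 40 N, if the wrist force passes 120 N, or if a joint passes its speed limit or range.

## Working session

There is one attempt and no reset: what is moved stays moved. The work goes in short steps, Python scripts to look and compute and a tool call to move; the robot and the scene stay as the last step left them, time stands still between calls to the robot, and variables do not carry over. Pictures are saved under pics/ and viewed, at most 10 in all, crops included, and the job is handed in when it is done.

Besides the shell and the picture viewer there is one more tool, called after "Call:" by a JSON object that holds its "op" and its "data". carry_out: Moves the arm, as the interface text tells. Its arguments: {"type":"object","properties":{"commands":{"type":"array","items":{"type":"array","items":{"type":"number"}}},"claw":{"type":"number"}},"required":["commands"]}

```bash
mkdir -p pics
cat > h.py <<'E'
import numpy as np, cv2
from rig import r
def snap(n,f):
    c=r.read_camera(n); cv2.imwrite(f'pics/{f}.png',cv2.cvtColor(c['pixels'],cv2.COLOR_RGB2BGR))
    np.savez(f'pics/{f}.npz',**c); return c
def load(f): return dict(np.load(f'pics/{f}.npz'))
def ray(c,u,v):
    K=c['intrinsics'];T=c['pose']
    d=np.array([(u-K[0,2])/K[0,0],-(v-K[1,2])/K[1,1],-1.])
    return T[:3,3],T[:3,:3]@d
def onz(c,u,v,z):
    o,d=ray(c,u,v); return o+d*(z-o[2])/d[2]
def proj(c,p):
    T=c['pose'];q=T[:3,:3].T@(np.array(p,float)-T[:3,3]);K=c['intrinsics']
    return np.array([K[0,2]+K[0,0]*q[0]/-q[2],K[1,2]+K[1,1]*q[1]/q[2]])
def tri(c1,p1,c2,p2):
    A=np.zeros((3,3));b=np.zeros(3)
    for c,p in((c1,p1),(c2,p2)):
        o,d=ray(c,*p);d=d/np.linalg.norm(d);M=np.eye(3)-np.outer(d,d);A+=M;b+=M@o
    return np.linalg.solve(A,b)
E
python3 - <<'E'
from h import *
for n in('top','side'):
    c=snap(n,n+'0'); print(n,c['intrinsics'].round(1).tolist(),c['pose'].round(3).tolist())
s=r.get_state();print(s)
a=cv2.imread('pics/top0.png');b=cv2.imread('pics/side0.png')
cv2.imwrite('pics/top0b.png',cv2.resize(a,(800,600)));cv2.imwrite('pics/side0b.png',cv2.resize(b,(800,600)))
E
```

```text
top [[405.1, 0.0, 257.1], [0.0, 405.1, 193.3], [0.0, 0.0, 1.0]] [[0.083, 0.974, -0.209, 180.836], [-0.997, 0.082, -0.011, 61.59], [0.006, 0.209, 0.978, 1381.171], [0.0, 0.0, 0.0, 1.0]]
side [[351.2, 0.0, 252.6], [0.0, 351.2, 193.1], [0.0, 0.0, 1.0]] [[0.978, 0.135, -0.161, 273.395], [-0.209, 0.551, -0.808, -776.769], [-0.02, 0.823, 0.567, 683.09], [0.0, 0.0, 0.0, 1.0]]
{'clock': 0.1, 'q': array([ 1.01301715e+00,  3.42661271e-01,  1.52491043e+00, -3.88518756e-06,
        1.27542735e+00, -1.46030897e-01]), 'joint_vel': array([ 3.65298953e-05, -3.01427195e-03, -2.09535134e-03, -3.45352076e-04,
       -1.50356159e-04, -9.48822029e-04]), 'tau': array([ 2.27643322e-03, -4.34446549e+01, -2.46492863e+01, -1.22783545e-04,
        4.63383039e-03,  2.03366830e-05]), 'eef_pos': array([209.91395417, 480.81450704, 230.69505991]), 'tcp_rot': array([ 2.04422310e-01,  9.78882539e-01, -6.60743486e-04, -2.40638284e-04]), 'force': array([ 0.72840314, -0.66929428,  0.04779503]), 'ft_torque': array([ 0.01895194,  0.00460258, -0.0017615 ]), 'gripper_force': 0.0, 'finger_gap': 85.80546528379642}
```

View pics/top0b.png

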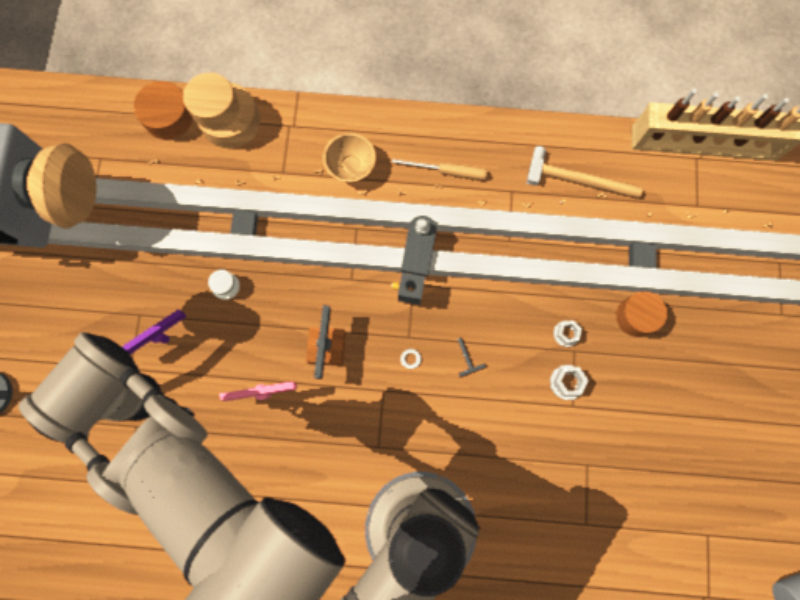

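View pics/side0b.png

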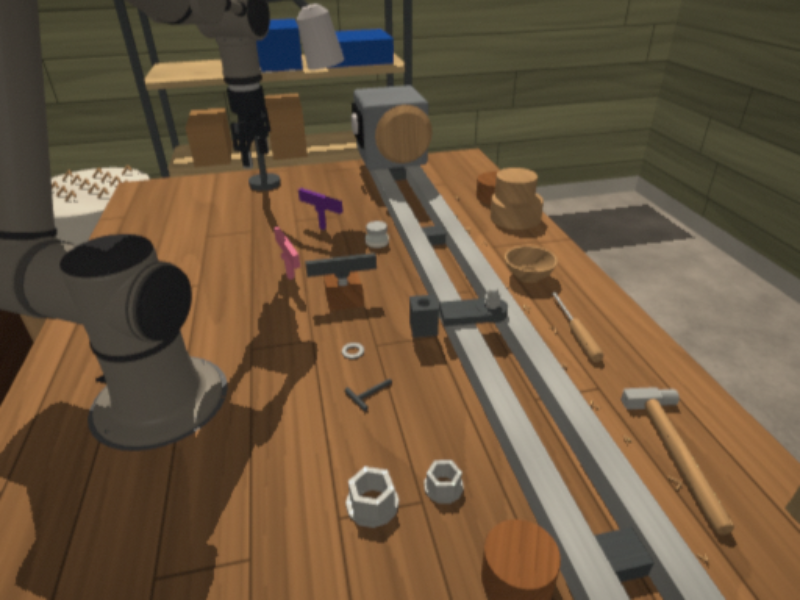

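The top view shows the rest bar at about (322,342), the small nut at (568,333), the stud at (422,226) and the socket at (411,287), all in 800x600 pixels. The larger nut is at (570,382). Next I'll measure these points.

Run:
```python
from h import *
c=load('top0');s=load('side0');k=1/1.5625
for n,u,v,z in[('nut',568,333,32),('stud',422,224,103.5),('socket',411,287,85),('rest',322,342,105),('wax',223,284,50),('blank',644,314,60)]:
    print(n,onz(c,u*k,v*k,z).round(1))
im=c['pixels'].astype(int);hsv=cv2.cvtColor(c['pixels'],cv2.COLOR_RGB2HSV)
# dark bar
m=((hsv[...,2]<110)&(hsv[...,1]<90)).astype(np.uint8)
n,l,st,ce=cv2.connectedComponentsWithStats(m)
for i in range(1,n):
    if 40<st[i,4]<3000 and 130<ce[i][1]<260 and 170<ce[i][0]<320:
        ys,xs=np.where(l==i);re=cv2.minAreaRect(np.c_[xs,ys].astype(np.float32));print(st[i],ce[i].round(1),re)
        if ce[i][0]<230:
            b=cv2.boxPoints(re);print([onz(c,*q,105).round(0).tolist() for q in b],onz(c,*re[0],105))
a=cv2.imread('pics/top0.png')
p=cv2.resize(a[130:255,185:385],(800,500),interpolation=cv2.INTER_CUBIC);cv2.imwrite('pics/crop0.png',p)
```

```text
nut [ 431.6 -286.8   32. ]
stud [626.5  47.3 103.5]
socket [492.1  59.6  85. ]
rest [357.4 230.8 105. ]
wax [472.8 464.8  50. ]
blank [ 481.  -440.1   60. ]
[202 139 131  56 876] [269.2 162.8] ((266.753173828125, 167.39852905273438), (131.15472412109375, 53.2864875793457), 1.7899105548858643)
[203 197   9  45 120] [207.4 218. ] ((208.07789611816406, 219.14346313476562), (6.156430244445801, 44.45305252075195), 5.19442892074585)
[[287.0, 233.0, 105.0], [429.0, 236.0, 105.0], [429.0, 216.0, 105.0], [287.0, 213.0, 105.0]] [357.11854517 224.34561377 105.        ]
[295 217  16  24  50] [300.5 231.9] ((296.79473876953125, 230.5340576171875), (22.671566009521484, 15.21729564666748), 48.57633590698242)
```

View pics/crop0.png

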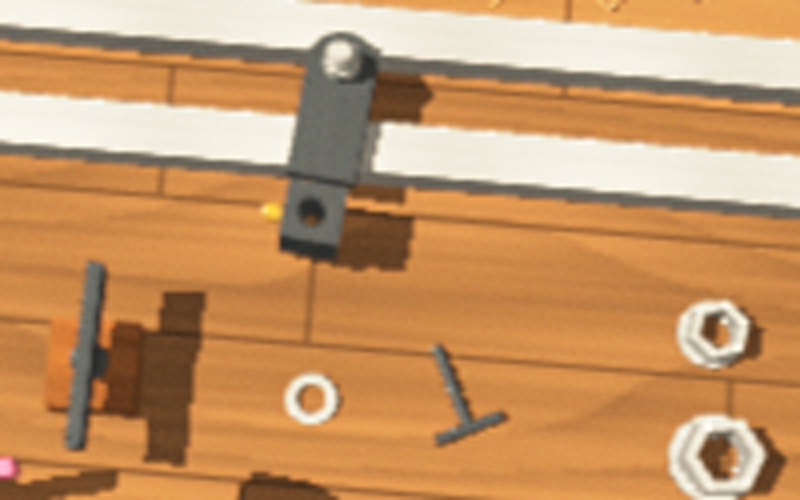

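```bash
cat >> h.py <<'E'
from scipy.spatial.transform import Rotation as R
def yaw():
    x=R.from_quat(r.get_state()['tcp_rot']).apply([1,0,0]);return np.degrees(np.arctan2(x[1],x[0]))
def go(p,yw=None):
    s=r.get_state();M=R.from_quat(s['tcp_rot'])
    d=M.inv().apply(np.array(p)-s['eef_pos']); t=0 if yw is None else -((yw-yaw()+180)%360-180)
    print('tcp',s['eef_pos'].round(1),'yaw',yaw().round(1),'q',s['q'].round(2),'F',s['force'].round(1),'gap',s['finger_gap'].round(1),'t',round(s['clock'],2)); print('SHIFT',d.round(1),'TURN',round(t,1))
E
python3 - <<'E'
from h import *
c=load('top0')
f=lambda u,v,z:onz(c,u/4+185,v/4+130,z)
a,b=f(97,265,105),f(75,445,105);d=a-b;print('bar',a,b,np.degrees(np.arctan2(d[1],d[0])))
mid=(a+b)/2
st,so,nu=f(342,55,103.5),f(311,212,85),f(718,332,32);d=st-so
print(st,so,np.linalg.norm(d),np.degrees(np.arctan2(d[1],d[0])),nu)
a,b=f(0,150,45),f(800,247,45);d=a-b;print('bed',np.degrees(np.arctan2(d[1],d[0])))
go([mid[0],mid[1],200],None)
E
```

```text
bar [431.2704937  228.62268646 105.        ] [286.34128215 230.30413907 105.        ] -0.664709444893463
[625.2851147   45.83948132 103.5       ] [494.28692189  60.72155618  85.        ] 133.13246288435826 -6.48131045973526 [ 432.27162893 -290.07195925   32.        ]
bed 87.71552258463022Traceback (most recent call last):
  File "<stdin>", line 9, in <module>
  File "h.py", line 27, in go
    print('tcp',s['eef_pos'].round(1),'yaw',yaw().round(1),'q',s['q'].round(2),'F',s['force'].round(1),'gap',s['finger_gap'].round(1),'t',round(s['clock'],2)); print('SHIFT',d.round(1),'TURN',round(t,1))
                                                                                                             ^^^^^^^^^^^^^^^^^^^^^
AttributeError: 'float' object has no attribute 'round'
```

```bash
sed -i "s/s\['finger_gap'\].round(1)/round(s['finger_gap'],1)/" h.py
python3 - <<'E'
from h import *
go([358.8,229.5,200],179.3)
E
```

```text
tcp [209.9 480.8 230.7] yaw 156.4 q [ 1.01  0.34  1.52 -0.    1.28 -0.15] F [ 0.7 -0.7  0. ] gap 85.8 t 0.1
SHIFT [-237.  -170.7   30.9] TURN -22.9
```

Call:
{"op": "carry_out", "data": {"commands": [[-30,-21,4,-4],[-60,-43,8,-8],[-95,-68,12,-12],[-130,-93,17,-18],[-165,-119,22,-23],[-200,-144,26,-23],[-237,-171,31,-23],[-237,-171,31,-23],[-237,-171,31,-23]]}}

```text
clock: 0.85
eef_pos: [360.0, 226.9, 199.7]
tcp_rot: [0.008, 1.0, -0.001, -0.0]
force: [-0.3, 0.7, 0.0]
finger_gap: 85.3
gripper_force: 0.0
```

Run:
```python
from h import *
c=snap('wrist','w1'); print(c['intrinsics'].round(1).tolist(),c['pose'].round(3).tolist())
go([358.8,229.5,75],179.3)
print([proj(c,p).round(0) for p in([431,228.6,105],[286,230.3,105],[358.8,229.5,105])])
```

```text
[[266.2, 0.0, 256.1], [0.0, 266.2, 197.2], [0.0, 0.0, 1.0]] [[0.015, -0.964, -0.265, 292.637], [1.0, 0.013, 0.006, 228.705], [-0.002, -0.265, 0.964, 341.099], [0.0, 0.0, 0.0, 1.0]]
tcp [359.3 228.4 200. ] yaw 179.2 q [ 0.39  0.19  1.83  0.    1.12 -1.17] F [-0.4  0.2 -0.5] gap 85.4 t 0.9
SHIFT [  0.4   1.1 125. ] TURN -0.1
[array([259., 269.]), array([259., 116.]), array([259., 199.])]
```

View pics/w1.png

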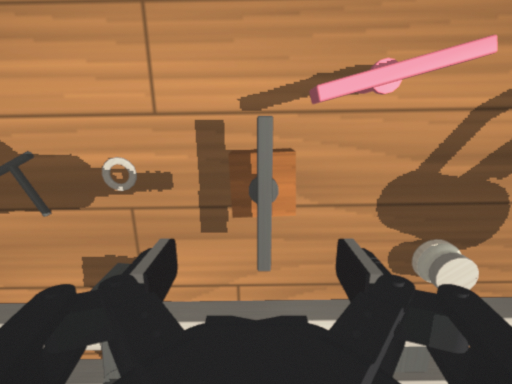

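The wrist view shows the bar's top face at about column 265, rows 117–271. I'll fit it to get its position and angle.

Run:
```python
from h import *
c=load('w1');g=cv2.cvtColor(c['pixels'],cv2.COLOR_RGB2HSV)
m=(g[...,1]<80)&(g[...,2]<140); m=m[:, 250:282]
pts=[]
for v in list(range(122,148,3))+list(range(218,266,3)):
    x=np.where(m[v])[0]+250; pts.append((x.mean(),v,len(x)))
print([(round(a,1),b,n) for a,b,n in pts])
P=np.array([onz(c,a,b,105)[:2] for a,b,_ in pts]);f=np.polyfit(P[:,0],P[:,1],1);print(f,np.degrees(f[0]))
col=c['pixels'][:,262:268].mean((1,2));print(col[112:122].round(),col[262:276].round())
print(onz(c,265,117,105),onz(c,265,271,105))
```

```text
[(np.float64(264.5), 122, 16), (np.float64(264.5), 125, 16), (np.float64(264.5), 128, 16), (np.float64(264.5), 131, 16), (np.float64(264.5), 134, 16), (np.float64(264.5), 137, 16), (np.float64(264.0), 140, 15), (np.float64(264.5), 143, 16), (np.float64(264.5), 146, 16), (np.float64(264.0), 218, 13), (np.float64(264.0), 221, 13), (np.float64(264.0), 224, 13), (np.float64(264.0), 227, 13), (np.float64(264.0), 230, 13), (np.float64(264.0), 233, 13), (np.float64(264.0), 236, 13), (np.float64(264.0), 239, 13), (np.float64(264.0), 242, 13), (np.float64(264.0), 245, 13), (np.float64(264.0), 248, 13), (np.float64(264.0), 251, 13), (np.float64(264.0), 254, 13), (np.float64(264.0), 257, 13), (np.float64(264.0), 260, 13), (np.float64(264.0), 263, 13)]
[-1.04180420e-02  2.38321905e+02] -0.5969098353799929
[ 94. 105. 120. 121. 100. 104. 109. 109. 109. 109.] [103. 103. 102. 103. 103. 103. 103. 103. 105. 113. 125. 130. 132. 132.]
[286.91213501 235.76029075 105.        ] [433.71820948 234.9104125  105.        ]
```

Call:
{"op": "carry_out", "data": {"commands": [[-1,6,30,0],[-1,6,60,0],[-1,6,95,0],[-1,6,125,0],[-1,6,125,0],[-1,6,125,0]]}}

```text
clock: 1.4
eef_pos: [358.6, 236.2, 74.8]
tcp_rot: [0.004, 1.0, -0.001, -0.002]
force: [0.6, -0.4, 1.1]
finger_gap: 85.1
gripper_force: 0.0
```

Call:
{"op": "carry_out", "data": {"commands": [[0,0,0,0],[0,0,0,0],[0,0,0,0],[0,0,0,0],[0,0,0,0],[0,0,0,0],[0,0,0,0],[0,0,0,0]], "claw": 0}}

```text
clock: 2.07
eef_pos: [360.3, 235.2, 76.0]
tcp_rot: [0.005, 1.0, -0.0, 0.0]
force: [-0.7, -3.4, 7.3]
finger_gap: 13.0
gripper_force: 58.4
```

Run:
```python
from h import *
go([360,234.5,75],179.3)
c=snap('wrist','w2')
```

```text
tcp [360.3 235.2  76. ] yaw 179.4 q [ 0.4   0.38  1.98 -0.    0.78 -1.16] F [-0.7 -3.4  7.3] gap 13.0 t 2.07
SHIFT [ 0.3 -0.7  1. ] TURN 0.1
```

View pics/w2.png

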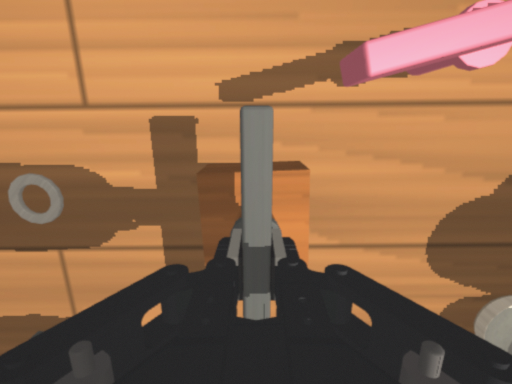

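Call:
{"op": "carry_out", "data": {"commands": [[0,0,-20,0],[0,0,-50,0],[0,0,-85,0],[0,0,-110,0],[0,0,-115,0],[0,0,-115,0]]}}

```text
clock: 2.62
eef_pos: [360.4, 235.8, 191.2]
tcp_rot: [0.005, 1.0, 0.001, 0.001]
force: [0.2, 0.7, -4.8]
finger_gap: 13.2
gripper_force: 59.7
```

Run:
```python
from h import *
go([424,45,190],87.7)
```

```text
tcp [360.4 235.8 191.2] yaw 179.4 q [ 0.4   0.21  1.83  0.    1.1  -1.16] F [ 0.2  0.7 -4.8] gap 13.2 t 2.62
SHIFT [ -65.5 -190.1    1.1] TURN 91.7
```

Call:
{"op": "carry_out", "data": {"commands": [[-7,-20,0,7],[-14,-40,0,14],[-21,-60,0,21],[-28,-82,0,28],[-36,-104,0,35],[-44,-126,0,42],[-52,-150,0,49],[-60,-172,0,56],[-65,-187,0,63],[-65,-190,0,70]]}}

```text
clock: 3.45
eef_pos: [422.6, 42.7, 187.8]
tcp_rot: [0.581, 0.814, -0.001, -0.001]
force: [0.0, 0.1, -3.6]
finger_gap: 13.6
gripper_force: 59.6
```

Call:
{"op": "carry_out", "data": {"commands": [[0,0,0,7],[0,0,0,14],[0,0,0,21.5],[0,0,0,21.5],[0,0,0,21.5],[0,0,0,21.5]]}}

```text
clock: 3.95
eef_pos: [422.3, 45.0, 189.1]
tcp_rot: [0.719, 0.695, -0.001, -0.001]
force: [-0.8, 0.5, -4.3]
finger_gap: 13.2
gripper_force: 59.6
```

Run:
```python
from h import *
c=snap('wrist','w3');go([494,60,190],87.7)
print(proj(c,[494,60,85]),proj(c,[626,46,103]),proj(c,[626,46,65]))
```

```text
tcp [422.5  45.  189.4] yaw 88.1 q [-0.07  0.2   1.84  0.    1.1  -0.04] F [ 0.3  0.4 -4.2] gap 12.8 t 4.0
SHIFT [17.4 71.  -0.7] TURN 0.4
[332.64261259 179.33771959] [487.66146361 194.33697331] [456.50716231 184.78078636]
```

View pics/w3.png

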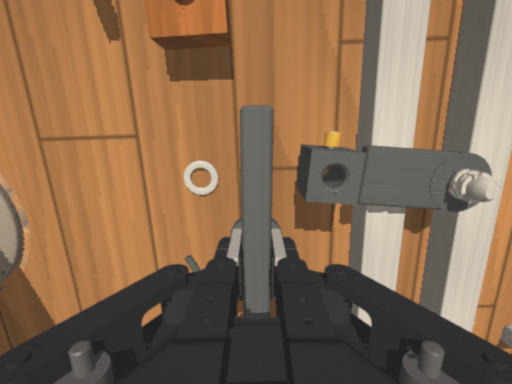

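The bar is held square. The socket mouth is at about (335,175), the stud tip at about (486,185), and the bar's far end at row 105.

Run:
```python
from h import *
c=load('w3');g=cv2.cvtColor(c['pixels'],cv2.COLOR_RGB2GRAY)
w=g[160:192,318:352];_,m=cv2.threshold(w,0,255,cv2.THRESH_BINARY_INV+cv2.THRESH_OTSU)
n,l,st,ce=cv2.connectedComponentsWithStats(m)
i=1+np.argmax(st[1:,4]);print(st[i],ce[i]+[318,160])
s=onz(c,*(ce[i]+[318,160]),85);print('socket',s,'eyeball',onz(c,335,175,85))
print('stud',onz(c,486,185,103.5))
e=[onz(c,243,105,189.4+29),onz(c,272,105,189.4+29)];print('bar end',e)
a,b=onz(c,364,200,45),onz(c,375,0,45);d=b-a;print('bed',np.degrees(np.arctan2(d[1],d[0])))
```

```text
[  4   4  26  21 385] [334.9038961  173.59480519]
socket [495.86670978  65.40021797  85.        ] eyeball [496.01786071  64.06528178  85.        ]
stud [622.44103544  54.66660454 103.5       ]
bar end [array([419.23018802, 120.04742354, 218.4       ]), array([430.77682907, 119.66973144, 218.4       ])]
bed 91.29031975930384
```

Call:
{"op": "carry_out", "data": {"commands": [[7,22,0,0],[14,46,0,0],[22,66,0,0],[22.5,72.5,0,0],[22.5,72.5,15,0],[22.5,72.5,28,0],[22.5,72.5,28,0],[22.5,72.5,28,0]]}}

```text
clock: 4.67
eef_pos: [495.4, 64.7, 161.7]
tcp_rot: [0.72, 0.694, -0.001, -0.001]
force: [-0.1, 0.3, -3.2]
finger_gap: 13.1
gripper_force: 59.8
```

Call:
{"op": "carry_out", "data": {"commands": [[0,0,4,0],[0,0,8,0],[0,0,12,0],[0,0,16,0],[0,0,16,0]]}}

```text
clock: 5.08
eef_pos: [496.8, 63.5, 146.1]
tcp_rot: [0.72, 0.694, -0.0, 0.001]
force: [1.3, -5.6, -4.6]
finger_gap: 12.9
gripper_force: 59.8
```

Run:
```python
from h import *
go([495.7,65,98],88.1);c=snap('side','s4');print(r.get_state()['ft_torque'])
cv2.imwrite('pics/s4c.png',cv2.resize(cv2.imread('pics/s4.png')[130:250,200:360],(800,600),interpolation=cv2.INTER_CUBIC))
```

```text
tcp [496.8  63.5 146.1] yaw 87.9 q [-0.02  0.39  1.72 -0.    1.04  0.01] F [ 1.3 -5.6 -4.6] gap 12.9 t 5.08
SHIFT [ 1.6 -1.3 48.1] TURN -0.2
[-1.2780384  -0.37797015 -0.02773697]
```

View pics/s4c.png

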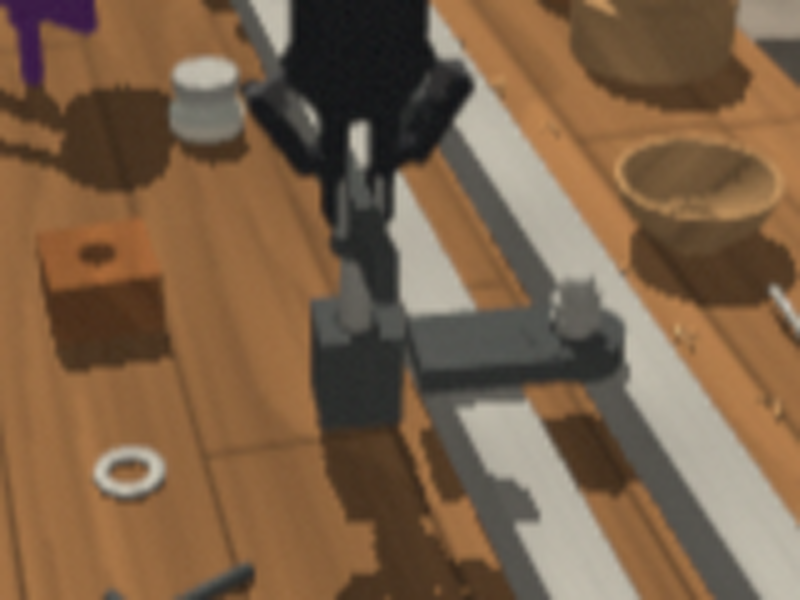

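The crop shows the foot already inside the mouth at about (355,325), with a small sideways load. I'll shift about 2 mm to relieve it and push on down.

Call:
{"op": "carry_out", "data": {"commands": [[-1,0.5,4,0],[-2,1,8,0],[-2,1,14,0],[-2,1,19,0],[-2,1,24,0],[-2,1,29,0]]}}

```text
clock: 5.63
eef_pos: [496.8, 62.5, 116.7]
tcp_rot: [0.72, 0.694, -0.0, -0.0]
force: [-0.8, -2.9, -2.7]
finger_gap: 12.9
gripper_force: 60.2
```

Run:
```python
from h import *
go([495.7,65,98],88.1);print(r.get_state()['ft_torque'])
```

```text
tcp [496.8  62.5 116.7] yaw 87.9 q [-0.03  0.43  1.75 -0.    0.97  0.01] F [-0.8 -2.9 -2.7] gap 12.9 t 5.63
SHIFT [ 2.5 -1.2 18.7] TURN -0.2
[-0.79071487  0.24660072  0.03479863]
```

Call:
{"op": "carry_out", "data": {"commands": [[-0.5,0,4,0],[-0.5,0,8,0],[-0.5,0,12,0],[-0.5,0,16,0],[-0.5,0,19,0],[-0.5,0,21,0],[-0.5,0,21,0]]}}

```text
clock: 6.22
eef_pos: [497.7, 62.1, 98.1]
tcp_rot: [0.72, 0.694, 0.001, 0.001]
force: [-5.7, -5.0, 15.0]
finger_gap: 13.3
gripper_force: 62.7
```

Run:
```python
from h import *
go([495.7,65,98],88.1);print(r.get_state()['ft_torque'])
```

```text
tcp [497.7  62.1  98.1] yaw 87.9 q [-0.03  0.45  1.77 -0.    0.92  0.01] F [-5.7 -5.  15. ] gap 13.3 t 6.22
SHIFT [ 2.8 -2.1  0. ] TURN -0.2
[-0.89420788  0.80564327 -0.00890433]
```

Call:
{"op": "carry_out", "data": {"commands": [[0,0,2,0],[0,0,2,0]]}}

```text
clock: 6.38
eef_pos: [497.7, 62.1, 98.0]
tcp_rot: [0.72, 0.694, 0.001, 0.001]
force: [-11.0, -4.7, 32.5]
finger_gap: 13.1
gripper_force: 65.5
```

Call:
{"op": "carry_out", "data": {"commands": [[0,0,0,0],[0,0,0,0],[0,0,0,0],[0,0,0,0],[0,0,0,0]], "claw": 1}}

```text
clock: 6.8
eef_pos: [497.1, 62.5, 94.0]
tcp_rot: [0.72, 0.694, 0.0, -0.0]
force: [-0.4, 0.1, -0.4]
finger_gap: 72.6
gripper_force: 0.0
```

Call:
{"op": "carry_out", "data": {"commands": [[0,0,-30,0],[0,0,-60,0],[0,0,-95,0],[0,0,-110,0],[0,0,-110,0],[0,0,-110,0]]}}

```text
clock: 7.3
eef_pos: [497.4, 62.3, 204.6]
tcp_rot: [0.72, 0.694, 0.001, 0.0]
force: [0.1, 0.6, -0.4]
finger_gap: 85.5
gripper_force: 0.0
```

Run:
```python
from h import *
c=snap('wrist','w5');s=snap('side','s5');go([432,-288,200],None)
print(np.degrees(0))
a=cv2.imread('pics/w5.png');b=cv2.resize(cv2.imread('pics/s5.png')[130:250,200:360],(512,384),interpolation=cv2.INTER_CUBIC)
cv2.imwrite('pics/m5.png',cv2.resize(np.vstack([a,b]),(400,600)))
```

```text
tcp [496.3  62.3 202.9] yaw 87.9 q [-0.03  0.32  1.63  0.    1.19  0.01] F [-0.5 -0.4 -0.2] gap 85.3 t 7.4
SHIFT [-352.4  -51.5    2.9] TURN 0
0.0
```

View pics/m5.png

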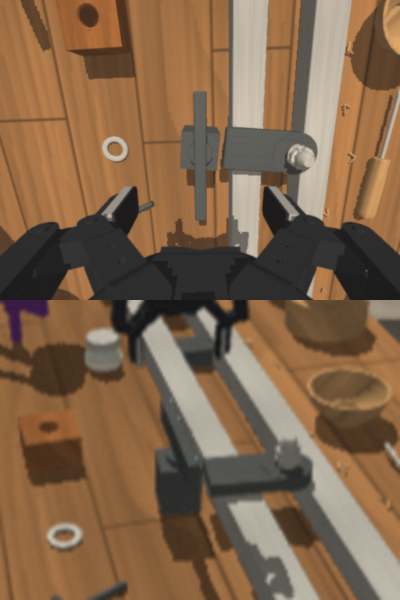

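The bar sits on the boss, parallel to the ways. In the wrist picture the stud tip is at about (386,201) in full-resolution pixels. Now I'll measure the stud and plan the move to the nut.

Run:
```python
from h import *
c=load('w5');g=cv2.cvtColor(c['pixels'],cv2.COLOR_RGB2GRAY)
w=g[175:225,355:415];m=(w>110).astype(np.uint8)
n,l,st,ce=cv2.connectedComponentsWithStats(m)
for i in range(1,n):
    if st[i,4]>60: print(st[i]+[355,175,0,0,0],ce[i]+[355,175])
p=onz(c,387,200,103.5);print('stud tip',p,'plate base',onz(c,382,199,65))
# bar centre from same picture at z 127
row=g[130:150,235:285];print('bar mid col',[round(np.where(x<100)[0].mean()+235,1) for x in row[::5]])
print('bar ends',onz(c,256,118,127),onz(c,256,281,127))
for n in('top0',):
    t=load(n);print('top stud',proj(t,[p[0],p[1],103.5]))
go([432,-284,200],30)
cv2.imwrite('pics/z5.png',cv2.resize(cv2.imread('pics/w5.png')[150:250,330:430],(600,600),interpolation=cv2.INTER_CUBIC))
```

```text
[ 368  175   47   50 1521] [395.51808021 201.06377383]
stud tip [621.05347741  55.83994335 103.5       ] plate base [634.79842109  45.38871369  65.        ]
bar mid col [np.float64(258.5), np.float64(257.6), np.float64(257.4), np.float64(257.4)]
bar ends [499.62484031 134.32501463 127.        ] [494.34220449 -11.56968633 127.        ]
top stud [267.3923857  144.71771321]
tcp [496.3  62.3 202.9] yaw 87.9 q [-0.03  0.32  1.63  0.    1.19  0.01] F [-0.5 -0.4 -0.2] gap 85.3 t 7.4
SHIFT [-348.4  -51.6    2.9] TURN 57.9
```

View pics/z5.png

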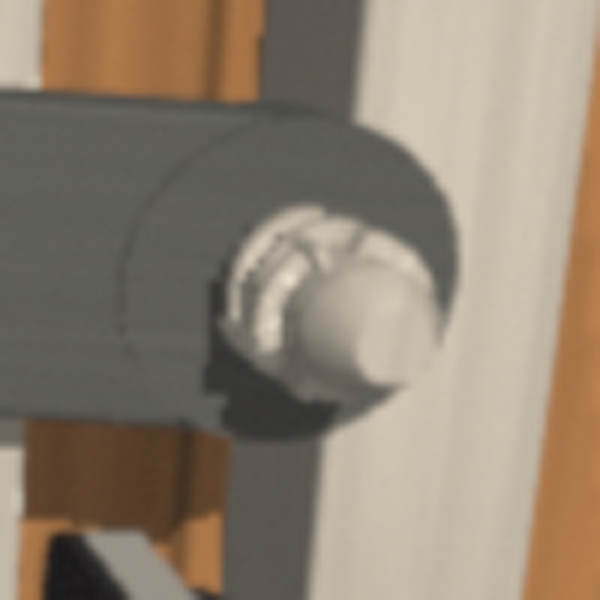

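Run:
```python
from h import *
c=load('w5')
print(onz(c,396.2,207.8,103.5),onz(c,378.3,194.2,65))
go([432,-284,200],30)
```

```text
[630.58219542  47.73087021 103.5       ] [630.26893461  51.00489414  65.        ]
tcp [496.3  62.3 202.9] yaw 87.9 q [-0.03  0.32  1.63  0.    1.19  0.01] F [-0.5 -0.4 -0.2] gap 85.3 t 7.4
SHIFT [-348.4  -51.6    2.9] TURN 57.9
```

Call:
{"op": "carry_out", "data": {"commands": [[-35,-5,0,6],[-70,-10,0,13],[-105,-15,0,20],[-140,-20,0,27],[-178,-26,0,34],[-216,-32,0,41],[-254,-38,0,48],[-292,-44,0,55],[-330,-50,0,58],[-348,-51,0,58]]}}

```text
clock: 8.23
eef_pos: [431.6, -287.2, 202.4]
tcp_rot: [0.967, 0.255, -0.001, -0.001]
force: [-0.3, 0.4, -0.6]
finger_gap: 85.2
gripper_force: 0.0
```

Call:
{"op": "carry_out", "data": {"commands": [[0,0,0,0],[0,0,0,0],[0,0,0,0]]}}

```text
clock: 8.48
eef_pos: [433.1, -282.6, 203.0]
tcp_rot: [0.966, 0.258, -0.001, -0.001]
force: [-0.2, 0.2, -0.3]
finger_gap: 85.7
gripper_force: 0.0
```

Run:
```python
from h import *
c=snap('wrist','w6');go([433.5,-284.5,200],None);print(proj(c,[433.5,-284.5,32]))
```

```text
tcp [ 433.3 -282.4  203.4] yaw 30.0 q [-0.73  0.35  1.59  0.    1.2   0.32] F [-0.1 -0.5  0.4] gap 85.4 t 8.53
SHIFT [-0.9  1.9  3.4] TURN 0
[258.42071379 182.26813193]
```

View pics/w6.png

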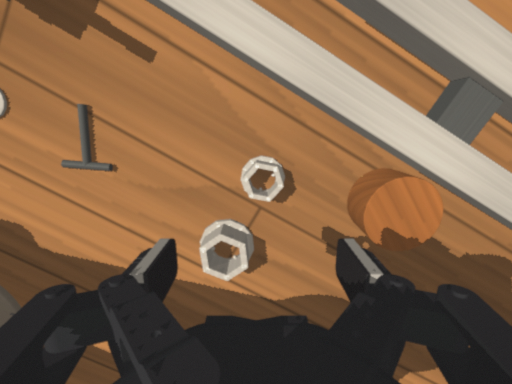

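The small nut's top is at about (265,178), clear of the larger nut at (227,250) and of the blank at about (400,205). I'll go lower and measure the hexagon numerically.

Call:
{"op": "carry_out", "data": {"commands": [[0,0,30,0],[0,0,60,0],[0,0,90,0],[0,0,90,0],[0,0,90,0]]}}

```text
clock: 8.95
eef_pos: [433.2, -282.1, 113.6]
tcp_rot: [0.966, 0.259, -0.001, -0.002]
force: [0.3, 1.2, 0.4]
finger_gap: 85.6
gripper_force: 0.0
```

```bash
cat > nut.py <<'E'
from h import *
def hexfit(c,p,zt):
    """rectify the plane z=zt around p (2 px/mm, world axes), fit the up-facing bright ring's hexagon"""
    S=3;N=80
    w=np.float32([[-40,-40],[40,-40],[40,40],[-40,40]])
    src=np.float32([proj(c,[p[0]+a,p[1]+b,zt]) for a,b in w]);dst=np.float32((w+40)*S)
    im=cv2.warpPerspective(c['pixels'],cv2.getPerspectiveTransform(src,dst),(N*S,N*S))
    h=cv2.cvtColor(im,cv2.COLOR_RGB2HSV)
    out=[]
    for lo in(150,190,205,220,235):
        m=((h[...,1]<70)&(h[...,2]>lo)).astype(np.uint8)
        n,l,st,ce=cv2.connectedComponentsWithStats(m)
        if n<2: continue
        i=1+np.argmax(st[1:,4]);k,_=cv2.findContours((l==i).astype(np.uint8),cv2.RETR_CCOMP,cv2.CHAIN_APPROX_NONE)
        q=max(k,key=len)[:,0,:]/S-40.
        A=np.radians(np.arange(0,360,2));U=np.c_[np.cos(A),np.sin(A)];sup=(U@q.T).max(1)
        wd=sup[:90]+sup[90:]                     # width per direction; minimal at flats
        ctr=np.linalg.lstsq(U,sup-sup.mean(),rcond=None)[0]
        fold=wd.reshape(3,30).mean(0);F=(fold*np.exp(-2j*np.pi*np.arange(30)/30)).sum()
        ang=(-np.angle(F)/6+np.pi/6);ang=np.degrees(ang)%60
        # inner bore
        hol=[x for x in k if 150<cv2.contourArea(x)<S*S*1200 and x is not max(k,key=len)]
        b=[(np.array(cv2.minEnclosingCircle(x)[0])/S-40+p[:2]).round(1).tolist()+[round(2*cv2.minEnclosingCircle(x)[1]/S,1)] for x in hol]
        out.append((lo,len(q),'ctr',(ctr+p[:2]).round(1),'w',wd.min().round(1),wd.max().round(1),'flat normal',ang.round(1),'amp',(2*abs(F)/30).round(2),'bore',b))
    for o in out: print(*o)
    return im
E
python3 - <<'E'
from nut import *
c=load('w6');p=onz(c,265,178,32);print(p)
d=snap('wrist','w7');hexfit(c,p[:2],32);print();hexfit(d,p[:2],32);print(proj(d,[*p[:2],32]))
go([p[0],p[1],60])
E
```

```text
[ 441.92423461 -288.69313897   32.        ]
150 614 ctr [ 439.4 -286.2] w 49.6 56.5 flat normal 16.5 amp 1.05 bore [[436.4, -288.5, 35.6]]
190 709 ctr [ 438.7 -285.8] w 46.4 55.9 flat normal 19.6 amp 1.46 bore [[436.3, -288.5, 37.2]]
205 414 ctr [ 435.8 -288. ] w 42.6 50.2 flat normal 19.1 amp 2.32 bore [[436.3, -288.5, 38.2]]
220 42 ctr [ 456.8 -293.3] w 4.3 6.0 flat normal 8.9 amp 0.04 bore []
235 25 ctr [ 449.4 -272.8] w 2.4 3.4 flat normal 20.1 amp 0.06 bore []

150 613 ctr [ 440.  -285.8] w 48.1 57.9 flat normal 17.1 amp 1.39 bore [[436.3, -288.5, 35.8]]
190 726 ctr [ 439.5 -285.6] w 46.1 57.0 flat normal 18.5 amp 1.57 bore [[436.2, -288.6, 37.5]]
205 538 ctr [ 439.6 -286.3] w 33.2 48.8 flat normal 21.3 amp 1.47 bore []
220 44 ctr [ 429.1 -268.4] w 4.6 5.7 flat normal 0.1 amp 0.12 bore []
235 25 ctr [ 429.1 -268.1] w 2.3 3.1 flat normal 1.4 amp 0.12 bore []
[268.66552718 198.6676799 ]
tcp [ 434.1 -283.1  115.1] yaw 30.0 q [-0.73  0.45  1.7   0.    0.98  0.32] F [ 0.1 -0.5  0.7] gap 85.3 t 9.0
SHIFT [ 4.   8.7 55.1] TURN 0
```

The mask that isolates the top face gives widths 42.6–50.2, which matches the 44 mm hexagon. The centre is about (436,-288.2) and the flat normal about 19°, so I'll grip at yaw 49.

Call:
{"op": "carry_out", "data": {"commands": [[0,6,15,-6],[-0.5,6.2,30,-12],[-0.5,6.2,45,-19],[-0.5,6.2,54,-19],[-0.5,6.2,54,-19],[-0.5,6.2,54,-19],[-0.5,6.2,54,-19],[-0.5,6.2,54,-19]], "claw": 0.7}}

```text
clock: 9.67
eef_pos: [436.8, -289.8, 61.5]
tcp_rot: [0.911, 0.413, 0.0, 0.001]
force: [0.3, 0.3, -1.8]
finger_gap: 59.8
gripper_force: 0.0
```

Run:
```python
from nut import *
import time
go([436,-288.2,6],49)
d=snap('wrist','w8');hexfit(d,[436,-288.2],32);print(proj(d,[436,-288.2,32]))
go([436,-288.2,6],49)
```

```text
tcp [ 436.8 -289.8   61.5] yaw 48.8 q [-0.73  0.54  1.74  0.    0.86 -0.01] F [ 0.3  0.3 -1.8] gap 59.8 t 9.67
SHIFT [ 0.7 -1.8 55.5] TURN -0.2
150 843 ctr [ 440.  -284.5] w 47.6 58.1 flat normal 20.0 amp 1.34 bore []
190 943 ctr [ 439.9 -284.2] w 46.5 56.9 flat normal 21.1 amp 1.41 bore []
205 930 ctr [ 439.7 -284.2] w 45.1 56.4 flat normal 22.4 amp 1.67 bore []
220 48 ctr [ 443.  -308.3] w 4.8 6.3 flat normal 1.1 amp 0.09 bore []
235 28 ctr [ 443.2 -307.8] w 3.0 3.9 flat normal 8.7 amp 0.02 bore []
[254.42861775 224.69246205]
tcp [ 436.7 -289.7   61.3] yaw 48.8 q [-0.73  0.54  1.74  0.    0.86 -0.01] F [ 0.3 -0.4  0.7] gap 59.9 t 9.72
SHIFT [ 0.7 -1.6 55.3] TURN -0.2
```

Call:
{"op": "carry_out", "data": {"commands": [[0.5,-1,20,0],[0.5,-1,38,0],[0.5,-1,48,0],[0.5,-1,54,0],[0.5,-1,54,0],[0.5,-1,54,0]]}}

```text
clock: 10.22
eef_pos: [435.9, -288.5, 6.6]
tcp_rot: [0.91, 0.414, 0.0, 0.0]
force: [-0.3, -0.2, -0.1]
finger_gap: 59.7
gripper_force: 0.0
```

Call:
{"op": "carry_out", "data": {"commands": [[0,0,0,0],[0,0,0,0],[0,0,0,0],[0,0,0,0],[0,0,0,0]], "claw": 0.2}}

```text
clock: 10.63
eef_pos: [436.3, -288.8, 7.4]
tcp_rot: [0.91, 0.414, 0.0, 0.001]
force: [0.2, 1.0, 6.6]
finger_gap: 43.0
gripper_force: 62.0
```

Run:
```python
from h import *
go([436,-288.2,6],49);print(r.get_state()['ft_torque'],r.get_state()['gripper_force'])
```

```text
tcp [ 436.3 -288.8    7.4] yaw 48.9 q [-0.73  0.63  1.78  0.    0.73 -0.01] F [0.2 1.  6.6] gap 43.0 t 10.63
SHIFT [ 0.2 -0.6  1.4] TURN -0.1
[ 0.14719987  0.15610679 -0.02838497] 61.98698043823242
```

Call:
{"op": "carry_out", "data": {"commands": [[0,0,-25,0],[0,0,-60,0],[0,0,-100,0],[0,0,-140,0],[0,0,-140,0],[0,0,-140,0]]}}

```text
clock: 11.13
eef_pos: [436.6, -289.1, 148.6]
tcp_rot: [0.91, 0.414, 0.001, 0.003]
force: [-0.6, 0.9, -3.3]
finger_gap: 43.1
gripper_force: 62.1
```

Run:
```python
from h import *
go([600,0,150],49)
```

```text
tcp [ 436.6 -289.1  148.6] yaw 48.9 q [-0.73  0.42  1.65  0.    1.06 -0.01] F [-0.6  0.9 -3.3] gap 43.1 t 11.13
SHIFT [325.3 -66.9  -1.7] TURN -0.1
```

Call:
{"op": "carry_out", "data": {"commands": [[30,-6,0,0],[65,-13,0,0],[103,-20,0,0],[141,-28,0,0],[180,-36,0,0],[219,-44,0,0],[258,-51,0,0],[297,-59,0,0],[335,-67,0,0],[365,-73,0,0]]}}

```text
clock: 11.97
eef_pos: [620.3, 37.8, 143.7]
tcp_rot: [0.91, 0.415, -0.002, -0.001]
force: [0.1, -0.2, -2.5]
finger_gap: 42.8
gripper_force: 62.0
```

Call:
{"op": "carry_out", "data": {"commands": [[16,-3,0,0],[16,-3,0,0],[16,-3,0,0],[16,-3,0,0],[16,-3,0,0]]}}

```text
clock: 12.38
eef_pos: [628.0, 47.7, 145.4]
tcp_rot: [0.911, 0.413, -0.001, -0.0]
force: [1.3, -0.9, -1.2]
finger_gap: 42.9
gripper_force: 62.0
```

Run:
```python
from h import *
go([630,48,116],49)
```

```text
tcp [628.   47.7 145.4] yaw 48.8 q [-0.05  0.61  1.33 -0.    1.2   0.67] F [ 1.3 -0.9 -1.2] gap 42.9 t 12.38
SHIFT [ 1.6  1.3 29.4] TURN -0.2
```

Call:
{"op": "carry_out", "data": {"commands": [[1.6,1.3,10,0],[1.6,1.3,20,0],[1.6,1.3,30,0],[1.6,1.3,38,0],[1.6,1.3,44,0],[1.6,1.3,49,0],[1.6,1.3,49,0],[1.6,1.3,49,0]]}}

```text
clock: 13.05
eef_pos: [630.9, 49.2, 97.1]
tcp_rot: [0.91, 0.414, -0.0, -0.0]
force: [0.0, 0.8, -1.1]
finger_gap: 42.5
gripper_force: 61.9
```

Run:
```python
from h import *
go([630,48,92],49);print(r.get_state()['ft_torque'])
```

```text
tcp [630.9  49.2  97.1] yaw 48.9 q [-0.04  0.66  1.38  0.    1.1   0.67] F [ 0.   0.8 -1.1] gap 42.5 t 13.05
SHIFT [-1.4  0.1  5.1] TURN -0.1
[ 0.03086118 -0.07533606  0.00352408]
```

Call:
{"op": "carry_out", "data": {"commands": [[0,0,2,0],[0,0,4,0],[0,0,5,0],[0,0,6,0],[0,0,6,0]]}}

```text
clock: 13.47
eef_pos: [630.8, 49.2, 91.2]
tcp_rot: [0.91, 0.414, -0.0, -0.0]
force: [0.8, -0.2, -1.4]
finger_gap: 42.8
gripper_force: 61.9
```

Call:
{"op": "carry_out", "data": {"commands": [[0,0,1,0],[0,0,2,0],[0,0,3,0],[0,0,3,0]]}}

```text
clock: 13.8
eef_pos: [631.0, 49.1, 88.5]
tcp_rot: [0.91, 0.414, 0.0, 0.0]
force: [-0.5, -0.7, 0.9]
finger_gap: 43.0
gripper_force: 62.4
```

Run:
```python
from h import *
go([630,48,92],49);print(r.get_state()['ft_torque'])
```

```text
tcp [631.   49.1  88.5] yaw 48.9 q [-0.04  0.67  1.39  0.    1.09  0.67] F [-0.5 -0.7  0.9] gap 43.0 t 13.8
SHIFT [-1.5 -0.  -3.5] TURN -0.1
[-0.00021111 -0.0009054  -0.0305637 ]
```

Call:
{"op": "carry_out", "data": {"commands": [[0,0,-1,0],[0,0,-1,0],[0,0,-1,0],[0,0,-1,0]], "claw": 0.527}}

```text
clock: 14.13
eef_pos: [631.0, 49.2, 89.4]
tcp_rot: [0.91, 0.414, 0.0, 0.0]
force: [-0.3, -0.8, -0.4]
finger_gap: 45.1
gripper_force: 0.0
```

```bash
cat > chk.py <<'E'
from nut import *
s=r.get_state();print('ft',s['ft_torque'].round(2),'gf',s['gripper_force'])
c=snap('wrist','wl');go([630.5,48.5,s['eef_pos'][2]],None)
g=cv2.cvtColor(c['pixels'],cv2.COLOR_RGB2HSV)
m=((g[...,1]<60)&(g[...,2]>190)).astype(np.uint8);m[:,:150]=0;m[:,362:]=0
u,v=proj(c,[631,49,110]).astype(int);print('exp',u,v)
n,l,st,ce=cv2.connectedComponentsWithStats(m)
for i in range(1,n):
    if st[i,4]>80: print(st[i],ce[i].round(1))
E
python3 chk.py
```

```text
ft [ 0.01 -0.02  0.02] gf 0.0
tcp [630.9  49.1  89.4] yaw 48.9 q [-0.04  0.67  1.39  0.    1.09  0.67] F [-0.7  0.1 -1.2] gap 45.1 t 14.18
SHIFT [-0.8  0.1 -0.1] TURN 0
exp 257 262
[251  97  66  81 300] [284.8 139.5]
[ 225  125  103  108 1876] [277.  169.7]
[223 196  29  21 132] [238.1 206.2]
[262 200  28  17 121] [276.7 207.7]
[249 213  14  13 131] [255.9 219.8]
[212 235  13  12 103] [218.2 240. ]
[288 236  13  12 105] [293.2 241.1]
```

Call:
{"op": "carry_out", "data": {"commands": [[0,0,0,-7],[0,0,0,-14],[0,0,0,-21],[0,0,0,-28],[0,0,0,-35],[0,0,0,-35]]}}

```text
clock: 14.68
eef_pos: [631.0, 48.9, 89.7]
tcp_rot: [0.742, 0.67, 0.0, 0.0]
force: [-1.0, -0.3, 3.3]
finger_gap: 44.9
gripper_force: 9.4
```

```bash
python3 chk.py
```

```text
ft [-0.22  0.3  -0.13] gf 9.35775502352044
tcp [630.9  48.9  89.8] yaw 83.8 q [-0.04  0.67  1.39 -0.    1.09  0.07] F [-1.5 -1.4  3.3] gap 45.0 t 14.73
SHIFT [-0.5 -0.4  0. ] TURN 0
exp 256 262
[ 273    3   66  255 8950] [309.4 142.8]
[ 150   46   42  134 3258] [166.3 131.4]
[214 194  87  35 705] [256.6 206.7]
[ 216  214   83   86 1973] [257.5 254.7]
[245 235  22  32 419] [254.9 251.8]
```

Call:
{"op": "carry_out", "data": {"commands": [[0,0,-2.5,0],[0,0,-2.5,-6],[0,0,-2.5,-13],[0,0,-2.5,-20],[0,0,-2.5,-20]]}}

```text
clock: 15.15
eef_pos: [630.8, 52.0, 91.6]
tcp_rot: [0.615, 0.788, 0.002, -0.001]
force: [2.6, 7.5, -2.7]
finger_gap: 45.2
gripper_force: 59.2
```

```bash
python3 chk.py
```

```text
ft [ 1.57 -0.45 -0.21] gf 59.157376171206124
tcp [631.1  51.8  91.5] yaw 103.8 q [-0.04  0.67  1.38  0.    1.09 -0.28] F [ 2.7  7.9 -3.4] gap 45.5 t 15.2
SHIFT [-3.  -1.3 -0.1] TURN 0
exp 255 265
[ 152    0   89  164 7973] [193.4  88.9]
[ 290   38   72  211 8286] [330.9 154. ]
[ 215  201   83  103 2348] [249.4 243.6]
[244 240  21  30 490] [254.7 255.6]
[150 244  30  31 556] [160.1 257.9]
```

Call:
{"op": "carry_out", "data": {"commands": [[0,0,0,4],[0,0,0,7],[0,0,0,7]]}}

```text
clock: 15.45
eef_pos: [631.7, 51.9, 91.4]
tcp_rot: [0.665, 0.747, 0.002, -0.0]
force: [3.6, 8.9, -4.1]
finger_gap: 45.2
gripper_force: 29.8
```

```bash
python3 chk.py
```

```text
ft [ 1.57 -0.83 -0.03] gf 29.811431157868356
tcp [631.7  51.9  91.4] yaw 96.7 q [-0.04  0.67  1.38  0.    1.09 -0.16] F [ 5.   8.6 -4.9] gap 45.4 t 15.5
SHIFT [-3.2 -1.6 -0. ] TURN 0
exp 254 265
[ 150    0   60  170 6722] [178.7  99.6]
[ 287    0   75  245 9686] [324.8 140.5]
[214 201  83  35 695] [256.7 213.7]
[ 214  224   84   82 1894] [253.5 262.4]
[243 242  22  28 463] [253.6 256.3]
[150 255  22  20 298] [158.1 263.5]
```

Call:
{"op": "carry_out", "data": {"commands": [[0,0,0,0],[0,0,0,0],[0,0,0,0],[0,0,-25,0],[0,0,-55,0],[0,0,-70,0],[0,0,-70,0],[0,0,-70,0]], "claw": 0.75}}

```text
clock: 16.17
eef_pos: [631.2, 48.9, 162.7]
tcp_rot: [0.664, 0.748, 0.001, 0.001]
force: [-0.5, -1.2, -0.5]
finger_gap: 64.0
gripper_force: 0.0
```

Run:
```python
from nut import *
c=snap('wrist','w9');go([631,49,160]);
for z in(97,105,112,115): print('z',z,proj(c,[631,49,z]).round(0));im=hexfit(c,[631,49],z)
```

```text
tcp [630.4  48.9 161.3] yaw 96.9 q [-0.04  0.6   1.31 -0.    1.24 -0.16] F [-0.6 -0.4 -1.3] gap 64.2 t 16.22
SHIFT [0.  0.6 1.3] TURN 0
z 97 [256. 209.]
150 871 ctr [645.5  49. ] w 65.7 85.5 flat normal 59.9 amp 1.91 bore [[632.1, 43.8, 37.3]]
190 896 ctr [645.9  48.9] w 65.0 84.6 flat normal 0.1 amp 2.0 bore [[632.8, 59.5, 44.9], [632.1, 43.3, 38.9]]
205 965 ctr [659.2  49.9] w 31.0 83.4 flat normal 4.1 amp 1.0 bore []
220 47 ctr [613.2  55.6] w 5.2 5.8 flat normal 50.0 amp 0.04 bore []
235 21 ctr [651.4  52.9] w 1.8 3.3 flat normal 12.8 amp 0.02 bore []
z 105 [256. 213.]
150 869 ctr [645.9  49.4] w 65.0 86.5 flat normal 57.6 amp 1.76 bore [[631.7, 46.7, 35.8]]
190 892 ctr [646.3  49.4] w 64.3 85.6 flat normal 57.8 amp 1.84 bore [[632.3, 61.5, 43.1], [631.8, 46.3, 37.5]]
205 984 ctr [659.1  50.2] w 31.3 83.7 flat normal 3.3 amp 1.07 bore []
220 45 ctr [613.6  57.8] w 5.0 5.6 flat normal 19.6 amp 0.07 bore []
235 21 ctr [650.2  55.4] w 1.7 3.1 flat normal 30.6 amp 0.02 bore []
z 112 [256. 216.]
150 864 ctr [646.1  49.8] w 64.3 87.4 flat normal 55.3 amp 1.54 bore [[631.4, 49.0, 34.5]]
190 887 ctr [646.5  49.7] w 63.7 86.6 flat normal 55.5 amp 1.66 bore [[632.0, 63.3, 41.8], [631.5, 48.6, 36.1]]
205 979 ctr [658.6  50.9] w 32.0 83.3 flat normal 3.4 amp 0.87 bore []
220 44 ctr [613.9  59.9] w 4.9 5.4 flat normal 36.3 amp 0.01 bore []
235 19 ctr [649.2  57.5] w 1.6 2.9 flat normal 30.3 amp 0.03 bore []
z 115 [256. 217.]
150 867 ctr [646.3  49.9] w 64.0 87.8 flat normal 54.0 amp 1.44 bore [[631.2, 50.3, 34.0]]
190 889 ctr [646.6  49.9] w 63.3 87.1 flat normal 54.5 amp 1.54 bore [[632.0, 64.3, 41.1], [631.3, 49.7, 35.6]]
205 975 ctr [658.6  51.3] w 32.3 83.2 flat normal 3.5 amp 0.96 bore []
220 41 ctr [614.   60.8] w 4.6 5.3 flat normal 22.3 amp 0.04 bore []
235 21 ctr [648.9  58.4] w 1.7 3.0 flat normal 28.3 amp 0.03 bore []
```

The bore size puts the nut's top at z≈105.5, so the nut looks about 7 mm down in the thread. I'll descend again, feel for the flange, and regrip to square the jaws on the flats.

Call:
{"op": "carry_out", "data": {"commands": [[0,0,30,3],[0,0,55,3],[0,0,70,3],[0,0,76,3],[0,0,76,3],[0,0,76,3]]}}

```text
clock: 16.72
eef_pos: [630.8, 49.1, 85.5]
tcp_rot: [0.683, 0.731, -0.0, -0.0]
force: [0.6, 0.1, -0.5]
finger_gap: 64.3
gripper_force: 0.0
```

Call:
{"op": "carry_out", "data": {"commands": [[0,0,2,0],[0,0,4,0],[0,0,4,0]], "claw": 0.6}}

```text
clock: 16.97
eef_pos: [631.1, 49.1, 82.3]
tcp_rot: [0.683, 0.731, 0.0, 0.0]
force: [1.0, 0.2, -0.5]
finger_gap: 51.2
gripper_force: 0.0
```

```bash
python3 chk.py | head -3
```

```text
ft [ 0.02  0.04 -0.05] gf 0.0
tcp [631.1  49.2  82.3] yaw 93.9 q [-0.04  0.68  1.39  0.    1.07 -0.11] F [ 0.4 -0.4 -0.8] gap 51.1 t 17.02
SHIFT [-0.6 -0.6  0. ] TURN 0
```

Call:
{"op": "carry_out", "data": {"commands": [[0,0,0,0],[0,0,0,0],[0,0,0,0],[0,0,0,0]], "claw": 0.2}}

```text
clock: 17.35
eef_pos: [632.2, 49.3, 83.0]
tcp_rot: [0.683, 0.731, 0.001, 0.001]
force: [4.2, 1.1, 4.9]
finger_gap: 44.4
gripper_force: 60.1
```

```bash
python3 chk.py | head -3
```

```text
ft [ 0.22 -0.74 -0.02] gf 60.084227342158556
tcp [632.2  49.3  82.9] yaw 93.9 q [-0.04  0.68  1.39  0.    1.07 -0.11] F [4.9 2.  5.7] gap 44.3 t 17.4
SHIFT [-0.7 -1.8 -0. ] TURN 0
```

Call:
{"op": "carry_out", "data": {"commands": [[0,1,-1,0],[0,1,-1,0],[0,1,-1,4],[0,1,-1,10],[0,1,-1,17],[0,1,-1,24],[0,1,-1,24]], "claw": 0.527}}

```text
clock: 17.98
eef_pos: [630.7, 49.7, 82.0]
tcp_rot: [0.821, 0.571, -0.001, -0.001]
force: [0.4, 0.4, -0.2]
finger_gap: 45.2
gripper_force: 0.4
```

```bash
python3 chk.py | head -3
```

```text
ft [ 0.11 -0.07  0.05] gf 0.43056565687629167
tcp [630.6  49.3  82. ] yaw 70.1 q [-0.04  0.68  1.39 -0.    1.08  0.31] F [-0.3  0.1  0.5] gap 45.2 t 18.03
SHIFT [-0.8  0.1 -0. ] TURN 0
```

Call:
{"op": "carry_out", "data": {"commands": [[0,0,0,6],[0,0,0,12],[0,0,1,18],[0,0,1,24],[0,0,1,30],[0,0,2,36],[0,0,2,42],[0,0,2,42]]}}

```text
clock: 18.7
eef_pos: [630.9, 48.7, 80.2]
tcp_rot: [0.97, 0.241, -0.001, -0.0]
force: [-0.1, -0.3, 0.5]
finger_gap: 45.2
gripper_force: 0.0
```

```bash
python3 chk.py | head -3
```

```text
ft [ 0.02 -0.    0.01] gf 0.0
tcp [631.   48.8  80.3] yaw 28.2 q [-0.04  0.68  1.39 -0.    1.07  1.04] F [0.3 0.4 0.1] gap 45.2 t 18.75
SHIFT [-0.6  0.   0.1] TURN 0
```

Call:
{"op": "carry_out", "data": {"commands": [[0,0,0,6],[0,0,0,12],[0,0,1,18],[0,0,1,24],[0,0,1,30],[0,0,2,36],[0,0,2,42],[0,0,2,42]]}}

```text
clock: 19.42
eef_pos: [631.1, 48.8, 78.3]
tcp_rot: [0.993, -0.122, -0.001, 0.0]
force: [-1.9, -0.7, -0.4]
finger_gap: 45.1
gripper_force: 0.7
```

```bash
python3 chk.py | head -3
```

```text
ft [-0.23  0.16 -0.07] gf 0.6841858103871346
tcp [631.1  48.8  78.3] yaw -13.7 q [-0.04  0.68  1.39 -0.    1.07  1.77] F [-1.8 -1.3  0.2] gap 45.0 t 19.47
SHIFT [-0.5  0.5  0. ] TURN 0
```

Call:
{"op": "carry_out", "data": {"commands": [[0,0,0,6],[0,0,0,12],[0,0,0,17],[0,0,0,17]]}}

```text
clock: 19.8
eef_pos: [631.4, 48.6, 78.5]
tcp_rot: [0.964, -0.267, -0.001, 0.001]
force: [-1.0, -3.0, -0.5]
finger_gap: 45.4
gripper_force: 1.4
```

```bash
python3 chk.py | head -3
```

```text
ft [-0.43  0.12 -0.04] gf 1.3725744457889988
tcp [631.4  48.7  78.6] yaw -30.7 q [-0.04  0.68  1.39 -0.    1.07  2.06] F [-1.3 -2.3  0.8] gap 44.9 t 19.85
SHIFT [-0.7  0.6  0. ] TURN 0
```

Call:
{"op": "carry_out", "data": {"commands": [[0,0,0,5],[0,0,0,10],[0,0,0,15],[0,0,0,15]]}}

```text
clock: 20.18
eef_pos: [631.4, 49.1, 78.5]
tcp_rot: [0.921, -0.39, -0.001, 0.0]
force: [-0.7, -1.3, -0.6]
finger_gap: 45.2
gripper_force: 0.9
```

```bash
python3 chk.py | head -3
```

```text
ft [-0.18  0.2  -0.07] gf 0.862600793952879
tcp [631.3  49.2  78.5] yaw -45.7 q [-0.04  0.68  1.39  0.    1.07  2.33] F [-1.9 -2.4 -1.4] gap 44.9 t 20.23
SHIFT [-0.1  1.1  0. ] TURN 0
```

Call:
{"op": "carry_out", "data": {"commands": [[0,0,2,0],[0,0,4,0],[0,0,4,0]]}}

```text
clock: 20.48
eef_pos: [631.5, 49.0, 74.5]
tcp_rot: [0.921, -0.39, -0.0, 0.0]
force: [-3.0, -2.8, 0.7]
finger_gap: 45.0
gripper_force: 2.0
```

Call:
{"op": "carry_out", "data": {"commands": [[0,0,0,5],[0,0,0,10],[0,0,0,15],[0,0,0,15]]}}

```text
clock: 20.82
eef_pos: [631.6, 49.2, 74.4]
tcp_rot: [0.861, -0.509, -0.0, 0.0]
force: [-2.9, -1.5, -0.8]
finger_gap: 44.9
gripper_force: 1.6
```

```bash
python3 chk.py | head -3
```

```text
ft [-0.27  0.4  -0.01] gf 1.5541214123368263
tcp [631.5  49.3  74.4] yaw -60.9 q [-0.04  0.69  1.4   0.    1.06  2.59] F [-2.1 -2.5 -0.8] gap 44.9 t 20.87
SHIFT [0.2 1.3 0. ] TURN 0
```

Call:
{"op": "carry_out", "data": {"commands": [[0,0,0,6],[0,0,0,12],[0,0,0,18],[0,0,0,18]]}}

```text
clock: 21.2
eef_pos: [631.5, 49.0, 74.5]
tcp_rot: [0.771, -0.637, -0.0, 0.0]
force: [-3.4, -1.7, -0.5]
finger_gap: 45.2
gripper_force: 1.6
```

```bash
python3 chk.py | head -3
```

```text
ft [-0.37  0.46  0.09] gf 1.6277391341160499
tcp [631.6  49.1  74.5] yaw -78.9 q [-0.04  0.69  1.4  -0.    1.06  2.9 ] F [-3.  -2.5 -0.5] gap 44.7 t 21.25
SHIFT [0.4 1.2 0. ] TURN 0
```

Call:
{"op": "carry_out", "data": {"commands": [[0,0,0.5,4],[0,0,1.5,8],[0,0,1.5,8],[0,0,2.5,8],[0,0,2.5,8]]}}

```text
clock: 21.67
eef_pos: [631.8, 49.0, 74.2]
tcp_rot: [0.727, -0.687, 0.0, -0.0]
force: [-7.9, -4.0, 11.4]
finger_gap: 45.0
gripper_force: 11.6
```

```bash
python3 chk.py | head -3
```

```text
ft [-0.52  1.37  0.22] gf 11.629866772564128
tcp [631.8  49.   74.2] yaw -86.8 q [-0.04  0.69  1.4  -0.    1.06  3.04] F [-7.2 -3.2 12.2] gap 45.1 t 21.72
SHIFT [ 0.5  1.3 -0. ] TURN 0
```

Fingertip contact puts the nut's underside at z≈67, near the face at 65, but joint 6 is close to its limit. I'll open the jaws, wind back 120° and keep turning clockwise until it stops.

Call:
{"op": "carry_out", "data": {"commands": [[0,0,-2,0],[0,0,-3,0],[0,0,-3,0],[0,0,-3,0],[0,0,-3,-7],[0,0,-3,-14],[0,0,-3,-21],[0,0,-3,-28],[0,0,-3,-35],[0,0,-3,-42]], "claw": 0.75}}

```text
clock: 22.55
eef_pos: [632.0, 49.4, 75.0]
tcp_rot: [0.925, -0.38, -0.0, -0.0]
force: [0.4, -0.5, -0.3]
finger_gap: 63.8
gripper_force: 0.0
```

Call:
{"op": "carry_out", "data": {"commands": [[0,0,0,-7],[0,0,0,-14],[0,0,0,-21],[0,0,0,-28],[0,0,0,-35],[0,0,0,-42],[0,0,0,-49],[0,0,0,-56],[0,0,0,-63],[0,0,0,-70]]}}

```text
clock: 23.38
eef_pos: [632.0, 49.4, 75.0]
tcp_rot: [0.976, 0.219, 0.0, -0.0]
force: [0.6, 0.5, 0.4]
finger_gap: 64.2
gripper_force: 0.0
```

Call:
{"op": "carry_out", "data": {"commands": [[0,0,0,-7],[0,0,0,-8],[0,0,0,-8]]}}

```text
clock: 23.63
eef_pos: [631.9, 49.4, 75.1]
tcp_rot: [0.959, 0.282, 0.0, -0.0]
force: [-0.1, -0.1, 0.3]
finger_gap: 63.8
gripper_force: 0.0
```

Call:
{"op": "carry_out", "data": {"commands": [[0,0,0,0],[0,0,0,0],[0,0,0,0],[0,0,0,0],[0,0,0,0]], "claw": 0.2}}

```text
clock: 24.05
eef_pos: [632.9, 47.9, 76.2]
tcp_rot: [0.959, 0.283, 0.001, 0.001]
force: [2.1, -5.3, 2.8]
finger_gap: 43.4
gripper_force: 60.5
```

```bash
python3 chk.py | head -3
```

```text
ft [-1.   -0.22  0.32] gf 60.46772967791185
tcp [632.9  47.9  76.2] yaw 32.8 q [-0.04  0.68  1.39 -0.    1.06  0.95] F [ 1.5 -4.3  4.1] gap 43.5 t 24.1
SHIFT [-1.7 -1.8 -0. ] TURN 0
```

Call:
{"op": "carry_out", "data": {"commands": [[0,2,0,0],[0,2,0,0],[0,2,0,0],[0,2,0,6],[0,2,0,12],[0,2,0,18],[0,2,0,24],[0,2,0,24]], "claw": 0.527}}

```text
clock: 24.77
eef_pos: [634.2, 47.8, 75.9]
tcp_rot: [0.997, 0.077, 0.002, 0.0]
force: [2.5, -0.3, 3.6]
finger_gap: 45.5
gripper_force: 50.4
```

```bash
python3 chk.py | head -3
```

```text
ft [ 0.08 -0.57  0.38] gf 50.37956848740578
tcp [634.2  47.8  75.9] yaw 9.0 q [-0.05  0.69  1.39  0.    1.06  1.37] F [3.6 0.1 3.4] gap 45.3 t 24.82
SHIFT [-3.5 -1.3  0. ] TURN 0
```

Call:
{"op": "carry_out", "data": {"commands": [[0,0,0,-6],[0,0,0,-6]]}}

```text
clock: 24.98
eef_pos: [633.3, 47.9, 75.3]
tcp_rot: [0.991, 0.132, 0.0, -0.0]
force: [2.2, 1.8, 3.0]
finger_gap: 44.8
gripper_force: 5.1
```

Call:
{"op": "carry_out", "data": {"commands": [[0,0,0,0],[0,0,0,0],[0,0,0,0],[0,0,-25,0],[0,0,-55,0],[0,0,-86,0],[0,0,-86,0],[0,0,-86,0]], "claw": 0.8}}

```text
clock: 25.65
eef_pos: [633.7, 47.4, 163.3]
tcp_rot: [0.992, 0.129, 0.002, 0.0]
force: [0.2, 0.4, -0.2]
finger_gap: 68.6
gripper_force: 0.0
```

Run:
```python
from nut import *
c=snap('wrist','w10');go([632,48.5,160]);
for z in(92,97,102): print('z',z,proj(c,[632,48.5,z]).round(0));im=hexfit(c,[632,48.5],z)
# side view: vertical extent of bright nut along stud axis, before/after
s0=load('side0');s=snap('side','s10')
for z in(65,97,103.5,112.5): print(z,proj(s,[631.5,48.5,z]).round(1))
u=int(proj(s,[631.5,48.5,97])[0])
for nm,t in(('before',s0),('now',s)): print(nm,[int(x) for x in t['pixels'][170:215,u-1:u+2].mean((1,2))])
```

```text
tcp [632.7  47.4 161.4] yaw 14.9 q [-0.05  0.6   1.3   0.    1.24  1.27] F [ 1.6 -0.  -0.1] gap 68.2 t 25.7
SHIFT [-0.4 -1.2  1.4] TURN 0
z 92 [255. 209.]
150 961 ctr [633.6  49.7] w 47.4 59.6 flat normal 54.2 amp 1.01 bore []
190 927 ctr [633.1  50. ] w 45.8 58.3 flat normal 56.7 amp 0.53 bore []
205 140 ctr [668.4  67. ] w 4.9 18.5 flat normal 10.0 amp 0.44 bore []
220 41 ctr [645.4  32.9] w 4.3 5.2 flat normal 18.9 amp 0.08 bore []
z 97 [255. 211.]
150 941 ctr [635.1  50.1] w 46.3 58.1 flat normal 54.4 amp 1.04 bore []
190 896 ctr [634.7  50.4] w 44.8 56.8 flat normal 56.7 amp 0.51 bore []
205 140 ctr [669.1  67. ] w 4.9 18.4 flat normal 8.3 amp 0.39 bore []
220 40 ctr [646.7  33.7] w 4.1 5.0 flat normal 8.3 amp 0.02 bore []
z 102 [255. 213.]
150 916 ctr [636.6  50.5] w 45.2 56.8 flat normal 54.3 amp 0.93 bore []
190 883 ctr [636.2  50.7] w 43.8 55.5 flat normal 57.0 amp 0.46 bore []
205 129 ctr [669.7  67.1] w 4.5 17.7 flat normal 6.0 amp 0.4 bore []
220 38 ctr [647.9  34.5] w 4.0 4.9 flat normal 10.3 amp 0.05 bore []
235 1 ctr [648.3  33.8] w -0.0 0.0 flat normal 6.3 amp 0.0 bore []
65 [314.7 195. ]
97 [315.6 186.2]
103.5 [315.7 184.4]
112.5 [316.  181.9]
before [129, 135, 147, 158, 163, 167, 168, 169, 169, 170, 171, 171, 172, 172, 171, 157, 125, 101, 95, 92, 91, 90, 90, 91, 91, 90, 89, 74, 45, 43, 47, 48, 44, 42, 42, 45, 63, 85, 93, 92, 91, 89, 76, 52, 49]
now [134, 142, 154, 165, 169, 173, 175, 175, 176, 177, 177, 179, 184, 182, 171, 162, 129, 105, 100, 95, 92, 92, 93, 93, 93, 93, 93, 94, 93, 92, 83, 60, 45, 44, 44, 46, 65, 89, 97, 95, 94, 91, 79, 54, 51]
```

Run:
```python
from nut import *
s0=load('side0');s=load('s10');s5=load('s5')
for a,b,n in((s0,s,'0-10'),(s5,s,'5-10')):
    d=np.abs(a['pixels'].astype(int)-b['pixels']).sum(2)>50
    n_,l,st,ce=cv2.connectedComponentsWithStats(d[150:230,260:380].astype(np.uint8))
    print(n,[(x+[260,150,0,0,0]).tolist() for x in st[1:] if x[4]>12])
g=cv2.cvtColor(s['pixels'],cv2.COLOR_RGB2GRAY);g5=cv2.cvtColor(s5['pixels'],cv2.COLOR_RGB2GRAY)
for v in range(176,206,3): print(v,'5:',g5[v,298:336:2].tolist(),'10:',g[v,298:336:2].tolist())
```

```text
0-10 [[307, 150, 9, 12, 93], [320, 150, 20, 23, 274], [264, 170, 10, 24, 100], [307, 183, 7, 8, 32], [319, 185, 6, 11, 25], [305, 191, 17, 11, 75], [269, 196, 11, 3, 22], [317, 226, 13, 4, 30]]
5-10 [[285, 150, 7, 4, 19], [307, 150, 9, 12, 94], [320, 150, 20, 23, 277], [307, 183, 7, 8, 31], [318, 184, 7, 12, 27], [305, 191, 17, 10, 71], [299, 226, 5, 4, 14], [316, 226, 14, 4, 32]]
176 5: [85, 82, 80, 100, 169, 171, 174, 173, 175, 175, 150, 130, 132, 135, 113, 60, 68, 76, 73] 10: [86, 83, 83, 102, 171, 175, 177, 178, 179, 177, 153, 134, 136, 138, 117, 62, 70, 76, 75]
179 5: [108, 85, 82, 80, 106, 170, 174, 176, 177, 176, 173, 155, 131, 131, 84, 67, 58, 55, 68] 10: [112, 87, 83, 82, 106, 175, 178, 181, 180, 182, 179, 158, 134, 134, 86, 69, 61, 56, 66]
182 5: [97, 107, 79, 81, 83, 111, 174, 177, 177, 178, 177, 176, 159, 134, 82, 68, 68, 59, 52] 10: [99, 110, 81, 83, 83, 113, 178, 180, 195, 182, 181, 180, 162, 138, 85, 69, 70, 61, 52]
185 5: [105, 94, 109, 82, 82, 83, 112, 165, 160, 163, 144, 178, 178, 151, 125, 76, 68, 69, 64] 10: [108, 95, 112, 83, 85, 167, 137, 117, 160, 167, 124, 136
[... 419 characters left out ...]
: [84, 82, 83, 82, 84, 82, 77, 99, 94, 94, 93, 84, 82, 121, 181, 180, 170, 128, 128] 10: [85, 85, 85, 89, 174, 109, 96, 97, 95, 94, 94, 96, 101, 153, 185, 185, 174, 130, 131]
197 5: [83, 83, 81, 79, 77, 84, 79, 63, 76, 75, 48, 50, 78, 94, 181, 181, 181, 176, 126] 10: [85, 85, 84, 81, 91, 134, 94, 96, 95, 95, 96, 94, 91, 91, 187, 185, 185, 180, 129]
200 5: [83, 84, 82, 81, 82, 81, 78, 74, 58, 43, 42, 43, 56, 87, 184, 181, 180, 179, 175] 10: [85, 85, 86, 84, 82, 80, 60, 77, 85, 83, 82, 64, 50, 88, 188, 186, 183, 183, 181]
203 5: [53, 51, 50, 49, 48, 45, 44, 44, 44, 43, 44, 43, 46, 82, 174, 183, 181, 179, 178] 10: [56, 52, 52, 50, 48, 48, 45, 46, 45, 45, 45, 46, 44, 85, 178, 187, 184, 183, 181]
```

Run:
```python
from nut import *
s=load('s10')
a=np.arctan2(-777-48.5,273-631.5);f=np.array([np.cos(a),np.sin(a)])
for b in(65,67,69,73.5):
    P=np.r_[np.array([631.5,48.5])+28*f,b];Q=np.r_[np.array([631.5,48.5])-23*f,b+32]
    print(b,'flange front foot',proj(s,P).round(1),'hex back top',proj(s,Q).round(1))
print('stud foot front',proj(s,np.r_[np.array([631.5,48.5])+15*f,65]),'tip top',proj(s,np.r_[np.array([631.5,48.5])-6.5*f,103.5]))
s5=load('s5')
for n,t in(('5',s5),('10',s)): print(n,t['pixels'][176:206,312:318].mean((1,2)).round().astype(int).tolist())
print('left edge col 10',[ (v,s['pixels'][v,302:312].mean(1).astype(int).tolist()) for v in (183,184,186,199)])
w=load('w10');g=cv2.cvtColor(w['pixels'],cv2.COLOR_RGB2HSV)
# nose tip vs hex centre in wrist view
for z in(95,97,99,105): print(z,proj(w,[632,48.5,z]).round(1))
```

```text
65 flange front foot [314.2 200.2] hex back top [316.  182.2]
67 flange front foot [314.2 199.7] hex back top [316.  181.6]
69 flange front foot [314.3 199.1] hex back top [316.1 181.1]
73.5 flange front foot [314.4 197.9] hex back top [316.2 179.8]
stud foot front [314.42937429 197.76169284] tip top [315.84337748 183.26785384]
5 [171, 171, 172, 173, 174, 174, 174, 174, 172, 158, 127, 103, 98, 95, 95, 94, 92, 93, 93, 90, 86, 69, 48, 50, 55, 53, 45, 43, 44, 47]
10 [175, 175, 176, 178, 177, 179, 182, 176, 161, 149, 126, 106, 103, 104, 101, 94, 94, 94, 94, 94, 94, 94, 93, 92, 81, 57, 45, 45, 45, 47]
left edge col 10 [(183, [82, 82, 81, 83, 83, 84, 98, 147, 173, 174]), (184, [93, 85, 82, 81, 84, 95, 133, 154, 160, 152]), (186, [101, 93, 80, 80, 83, 98, 156, 173, 128, 103]), (199, [83, 84, 83, 82, 77, 73, 77, 79, 80, 85])]
95 [254.8 209.8]
97 [254.8 210.6]
99 [254.8 211.3]
105 [254.8 213.7]
```

Both the foot edge (row ~200.8) and the back top edge (row ~182) fit a nut seated at z≈65. I'll regrip once and try a final clockwise twist to confirm.

Call:
{"op": "carry_out", "data": {"commands": [[0,0,30,0],[0,0,60,0],[0,0,80,0],[0,0,86,0],[0,0,86,0],[0,0,86,0]]}}

```text
clock: 26.25
eef_pos: [633.0, 47.5, 75.2]
tcp_rot: [0.992, 0.13, -0.0, -0.0]
force: [0.7, 0.3, 0.5]
finger_gap: 68.3
gripper_force: 0.0
```

Call:
{"op": "carry_out", "data": {"commands": [[0,0,0,0],[0,0,0,0],[0,0,0,0],[0,0,0,0],[0,0,0,0]], "claw": 0.2}}

```text
clock: 26.67
eef_pos: [633.8, 48.0, 77.4]
tcp_rot: [0.991, 0.13, 0.002, 0.0]
force: [-2.3, 1.6, 6.3]
finger_gap: 43.4
gripper_force: 61.0
```

```bash
python3 chk.py | head -3
```

```text
ft [0.48 0.32 0.57] gf 60.98035706207156
tcp [633.8  48.   77.3] yaw 15.0 q [-0.05  0.68  1.39  0.    1.06  1.26] F [-2.2  0.9  5.8] gap 43.4 t 26.72
SHIFT [-3.  -1.3 -0. ] TURN 0
```

Call:
{"op": "carry_out", "data": {"commands": [[0,0,1,4],[0,0,2,8],[0,0,2,12],[0,0,2,12]]}}

```text
clock: 27.05
eef_pos: [634.2, 47.6, 77.3]
tcp_rot: [1.0, 0.025, 0.002, 0.001]
force: [-5.7, -0.2, 16.8]
finger_gap: 43.5
gripper_force: 61.3
```

```bash
python3 chk.py | head -3
```

```text
ft [0.19 0.88 0.46] gf 61.2643922958523
tcp [634.2  47.6  77.3] yaw 2.9 q [-0.05  0.68  1.39 -0.    1.06  1.47] F [-5.3  0.3 17.2] gap 43.0 t 27.1
SHIFT [-3.6 -1.1 -0. ] TURN 0
```

Call:
{"op": "carry_out", "data": {"commands": [[0,0,0,0],[0,0,0,0],[0,0,0,0],[0,0,0,0]], "claw": 0.58}}

```text
clock: 27.43
eef_pos: [633.0, 47.4, 73.2]
tcp_rot: [1.0, 0.025, -0.0, -0.0]
force: [0.1, -0.8, -0.1]
finger_gap: 49.8
gripper_force: 0.0
```

Call:
{"op": "carry_out", "data": {"commands": [[0,0,1,0],[0,0,1,0],[0,0,1,0]]}}

```text
clock: 27.68
eef_pos: [632.8, 47.5, 72.0]
tcp_rot: [1.0, 0.025, -0.0, -0.0]
force: [0.2, 0.3, 0.1]
finger_gap: 49.6
gripper_force: 0.0
```

Call:
{"op": "carry_out", "data": {"commands": [[0,0,1,0],[0,0,2,0],[0,0,2,0],[0,0,2,0]]}}

```text
clock: 28.02
eef_pos: [632.9, 47.5, 70.2]
tcp_rot: [1.0, 0.025, -0.0, -0.0]
force: [-0.7, -0.1, 0.6]
finger_gap: 49.6
gripper_force: 0.0
```

```bash
python3 chk.py | head -3
```

```text
ft [ 0.03 -0.02 -0.03] gf 0.0
tcp [633.   47.6  70.3] yaw 2.9 q [-0.05  0.69  1.4   0.    1.05  1.47] F [-0.3  0.1 -0.4] gap 49.7 t 28.07
SHIFT [-2.4 -1.1  0.1] TURN 0
```

Call:
{"op": "carry_out", "data": {"commands": [[0,0,1,0],[0,0,1,0],[0,0,2,0],[0,0,2,0],[0,0,2,0]]}}

```text
clock: 28.48
eef_pos: [632.9, 47.5, 68.2]
tcp_rot: [1.0, 0.025, -0.0, -0.0]
force: [0.6, 1.5, -0.6]
finger_gap: 49.3
gripper_force: 0.0
```

Call:
{"op": "carry_out", "data": {"commands": [[0,0,1,0],[0,0,1,0],[0,0,2,0],[0,0,2,0],[0,0,2,0]]}}

```text
clock: 28.9
eef_pos: [632.9, 47.6, 67.1]
tcp_rot: [1.0, 0.025, 0.0, -0.0]
force: [-1.7, 0.1, 4.4]
finger_gap: 49.8
gripper_force: 2.6
```

```bash
python3 chk.py | head -3
```

```text
ft [-0.    0.41 -0.  ] gf 2.565555168839637
tcp [633.   47.6  67.1] yaw 2.9 q [-0.05  0.7   1.4   0.    1.05  1.47] F [-2.4  1.1  5.7] gap 49.6 t 28.95
SHIFT [-2.4 -1.1 -0. ] TURN 0
```

Light fingertip contact at TCP 67.5 puts the flange top at about z=70, so the nut is on the face. I'll release, rise, check and hand in.

Call:
{"op": "carry_out", "data": {"commands": [[0,0,-3,0],[0,0,-3,0],[0,0,-3,0],[0,0,-3,0],[0,0,-25,0],[0,0,-60,0],[0,0,-100,0],[0,0,-130,0],[0,0,-130,0],[0,0,-130,0]], "claw": 0.85}}

```text
clock: 29.78
eef_pos: [633.9, 47.5, 198.5]
tcp_rot: [1.0, 0.025, 0.002, 0.0]
force: [-1.5, -0.2, -0.2]
finger_gap: 72.2
gripper_force: 0.0
```

Run:
```python
from nut import *
s=snap('side','s11');s5=load('s5')
print(s['pixels'][176:206,312:318].mean((1,2)).round().astype(int).tolist())
d=np.abs(s5['pixels'].astype(int)-s['pixels']).sum(2)>50
n_,l,st,ce=cv2.connectedComponentsWithStats(d.astype(np.uint8))
print([x.tolist() for x in st[1:] if x[4]>12 and x[1]>165 and x[0]>180])
go([630,48,200])
```

```text
[173, 174, 175, 176, 176, 177, 178, 172, 158, 147, 125, 105, 108, 133, 148, 125, 97, 93, 93, 93, 93, 92, 93, 91, 80, 56, 45, 45, 44, 47]
[[305, 183, 9, 15, 50], [311, 184, 12, 8, 41], [310, 195, 12, 7, 47], [299, 226, 19, 24, 191], [316, 226, 13, 7, 49], [342, 233, 61, 86, 998], [320, 235, 76, 107, 2096], [252, 246, 75, 86, 2595], [240, 299, 12, 12, 74], [324, 311, 20, 25, 235], [270, 322, 33, 32, 666], [279, 354, 30, 30, 413]]
tcp [632.9  47.6 196.4] yaw 2.9 q [-0.05  0.57  1.25  0.    1.32  1.47] F [-0.8 -1.  -1. ] gap 72.7 t 29.83
SHIFT [-2.9 -0.6 -3.6] TURN 0
```

```bash
python3 -c "
from rig import r
print(r.sign_off())"
```

```text
the job is handed in; nothing more can be done
None
```

I handed the job in at about 30 s. The tool rest is fully home in the socket, with its bar parallel to the bed. The nut measured within about 1–2 mm of the holder's face at the last check, but it still turned freely, so I never felt it tighten. I left the blank and the wax jar where they were.

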